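# Load the laundry soap chute

### The job

Pick up the oblong bar of laundry soap and drop it into the upper end of the sloping soap chute, lengthwise, so that it slides down under the wire hoops and rests flat in the channel against the stop at the bottom. Leave the round soap and the scrubbing brush where they are.

Things in the scene. Friction and masses are not known exactly. Their poses are not given: they have to be found in the camera images.
- soap_bar: Oblong ivory bar of laundry soap with rounded edges, 100 (x) by 46 (y) by 34 (z) mm, about 0.2 kg, lying flat on the table. Origin at its centre (17 mm above the table), x along its length, z up.
- chute: Fixed white plastic chute on a grey stand: a straight open-topped channel, 72 mm wide inside, floor sloping down at 33 degrees towards its own +x; slick, so soap slides down by itself. Side and back walls, 4 mm thick, stand 30 mm above the floor (square to it), the stop at the low end 28 mm. Origin on the table below the middle of the mouth; x level, pointing downhill; y across; z up.
- chute_mouth (a point): Middle of the mouth, the open upper part: on the channel floor, 140 mm above the table, over the chute's origin. From here the floor reaches 71 mm level back (-x) to the back wall. A level bar let go here lengthwise touches with its uphill end first, then tips onto the slope and slides. Laid across, it stays on the walls and jams.
- chute_home (a point): Where the bar's centre ends when fully home against the stop: chute frame x = 135, y = 0, z = 73 mm. The stop's inner face meets the floor at x = 168 mm, 31 mm above the table. Two wire hoops bridge the channel, 62 mm clear over the floor; their tops stand at x = 111 and 144 mm, 149 and 127 mm above the table.
- soap_cake: Bystander: round ivory cake of hand soap, diameter 68 mm, 28 mm high, origin at its centre.
- scrub_brush: Bystander: wooden scrubbing brush, bristles down, 125 (x) by 52 (y) by 44 (z) mm, origin at its centre.
Things that resemble listed ones, but are neither listed nor needed, are in the scene too. What is shaped like the soap_bar but pink or turquoise is not meant.

How it is judged:
By the outcome, as a careful person would: the job done as asked, in the order asked, and still so for the second after the job is handed in, with the robot touching nothing.
It also fails if it takes over 37 s, if anything falls off the work surface, if the arm or the gripper's body presses on something with over 40 N, if the wrist force passes 120 N, or if a joint passes its speed limit or range.

### The arm

A 6-joint arm with a two-finger parallel gripper is mounted at the origin on the work surface. World frame = base frame: x ahead of the robot, y to its left, z up, the work surface at z = 0. Lengths are in m, angles in rad, forces in N, time in s.
With the tool pointing down it reaches from about 0.375 to 0.925 m from the base axis. Payload 5.7 kg.
Tool frame: the origin (TCP) lies midway between the tips of the shut fingers; the grasp point (between the pads) lies env.tcp_to_grasp behind it (env.tcp_to_grasp is the distance from the TCP to the grasp point, in m); z points along the fingers, y is the line along which they close (so a half turn about z gives the same grasp; the last joint's range is limited). The gripper opens to 85 mm and grips with 20 to 120 N. Pads are 22 mm wide; open, the fingers measure 114 mm over their backs; the gripper's body (76 mm by 85 mm) begins 54 mm behind the grasp point. The pads swing forward as they close: fully open they stand 13 mm farther back than shut.
Start: joints at [1.22, 0.359, 1.51, -0, 1.272, -0.115], TCP at [0.14, 0.583, 0.231] pointing down, gripper open.
Joint ranges: [-2.97, 2.97], [-1.01, 2.36], [0.21, 2.38], [-0.96, 4.11], [0.2, 2.71], [-2.98, 2.98]. Speed limits (rad/s): [2.39, 2.39, 3.14, 3.14, 3.14, 3.14].

### API

Orientations are given as a unit quaternion [x, y, z, w].
In Python, from bench import env gives the robot as it stands. Calls block until the motion is done:
- env.goto(position, orientation): joint-space move of the TCP to a pose.
- env.line_to(position, attitude=None, rate=0.15, threshold=None): straight line of the TCP; attitude=None keeps the orientation; rate is the mean speed in m/s. With threshold (N) it stops when the force on the tool has changed by that much, and returns True; else False.
- env.goto_joints(angles): joint-space move.
- env.move_gripper(opening): finger opening in m; the grip force is fixed at half the most; returns when the fingers have stopped.
- env.dwell(seconds).
- env.inverse_kinematics(position, orientation): joint angles nearest the present ones, or None.
- env.get_obs(): the state.
- env.camera(name): name is "side" or "top"; returns the picture (384x512x3 uint8, blue, green, red); there is no depth.
- env.camera_model(name): a dict with "intrinsics" (3x3 intrinsics, pixels), "eye" and "orientation" of the camera in the world. Camera axes: x right, y up, looking along -z (the intrinsics and any distortion apply to the point x, -y, -z); pixel columns grow to the right and rows downward; lengths in m; the calibration is good to about 2 mm. A picture is of the moment at which its call begins. camera_model takes no time and is no camera call.
A pose or a line that the arm cannot do raises env.IKError and nothing moves.
- env.close_job(): hands the job in; it is judged then, once.
The state is a dict: "t": time; "joint_positions": joint angles; "joint_velocities": joint speeds; "joint_efforts": joint torques, N m; "position": TCP position; "orientation": TCP orientation; "ft_force": force on the tool from outside, world axes, zero at the start; "wrist_torque": the same for the moment, N m; "opening": finger opening in m; "finger_force": force on a finger pad.
Only numpy, scipy, OpenCV 4.12 (cv2) and the standard library are available. Lean on these libraries where they do the work, as an engineer would, in place of code of your own. Each camera call takes 0.05 s, during which the arm holds its last target. There are 200 camera calls.

## Working session

There is one attempt and no reset: what is moved stays moved. The work goes in short steps, each a Python script; the robot and the scene stay as the last script left them, time stands still between calls to the robot, and variables do not carry over. Pictures are saved under pics/ and viewed, at most 10 in all, crops included, and the job is handed in when it is done.

```bash
ls; mkdir -p pics
python3 - <<'E'
from bench import env
import cv2
for n in("top","side"):
    cv2.imwrite(f"pics/{n}0.png",env.camera(n)); print(n,env.camera_model(n))
o=env.get_obs();print(o['t'],o['position'],o['orientation'],env.tcp_to_grasp,o['opening'])
E
```

```text
pics
top {'intrinsics': array([[424.57251715,   0.        , 256.2690094 ],
       [  0.        , 424.57251715, 196.06833496],
       [  0.        ,   0.        ,   1.        ]]), 'eye': array([ 0.34095703, -0.05160356,  1.03012728]), 'orientation': array([ 0.07031215, -0.06627042, -0.69977999,  0.70779404])}
side {'intrinsics': array([[368.41450211,   0.        , 255.46042605],
       [  0.        , 368.41450211, 188.8102891 ],
       [  0.        ,   0.        ,   1.        ]]), 'eye': array([0.34983078, 0.62508186, 0.55986719]), 'orientation': array([-0.05289608,  0.47477605,  0.87013545, -0.1210537 ])}
0.1 [0.13997371 0.58281258 0.23052749] [ 1.17646663e-01  9.93055162e-01 -8.19757609e-04 -1.89342476e-04] 0.0187 0.08573753570076786
```

View pics/top0.png

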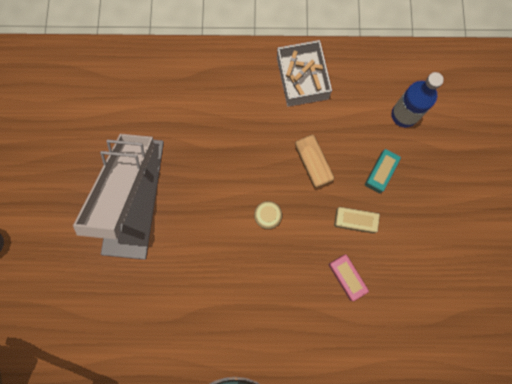

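View pics/side0.png

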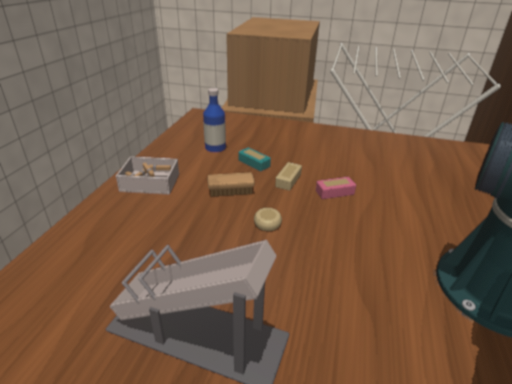

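Bar-shaped candidates in the top view: ivory (358,220), turquoise (384,171), pink (349,278), and the wooden brush (315,162). The round cake is at (268,215). Only the ivory one matches by colour and oblong shape. The chute's high end is at about (97,234), with its hoops and low end at about (128,150). I'll confirm with one enlarged crop and measure.

```bash
cat > h.py <<'E'
import numpy as np, cv2
from scipy.spatial.transform import Rotation as R
from bench import env
def ray(n,px):
    m=env.camera_model(n);K=m["intrinsics"]
    d=np.array([(px[0]-K[0,2])/K[0,0],-(px[1]-K[1,2])/K[1,1],-1])
    return m["eye"],R.from_quat(m["orientation"]).apply(d)
def on_z(n,px,z):
    e,d=ray(n,px); return e+d*(z-e[2])/d[2]
def proj(n,P):
    m=env.camera_model(n);c=R.from_quat(m["orientation"]).inv().apply(np.atleast_2d(P)-m["eye"])
    q=(m["intrinsics"]@(c*[1,-1,-1]).T).T; return q[:,:2]/q[:,2:]
E
python3 - <<'E'
from h import *
t=cv2.imread("pics/top0.png");s=cv2.imread("pics/side0.png")
a=cv2.resize(t[145:305,325:405],None,fx=3.5,fy=3.5,interpolation=cv2.INTER_CUBIC)
b=cv2.resize(t[125:265,65:170],None,fx=4,fy=4,interpolation=cv2.INTER_CUBIC)
a=cv2.copyMakeBorder(a,0,600-a.shape[0] ,0,0,cv2.BORDER_CONSTANT) 
b=cv2.copyMakeBorder(b,0,600-b.shape[0],0,0,cv2.BORDER_CONSTANT)
cv2.imwrite("pics/crop1.png",np.hstack([a,b]))
cv2.imwrite("pics/crop2.png",cv2.resize(s[235:384,100:295],None,fx=4,fy=4,interpolation=cv2.INTER_CUBIC))
for n,im,c in(("top",t,(358,220)),("side",s,(289,176))):
    hsv=cv2.cvtColor(im,cv2.COLOR_BGR2HSV); print(n,hsv[c[1],c[0]],[hsv[c[1]+dy,c[0]+dx].tolist() for dx,dy in((-17,-2),(0,9),(18,0),(0,-8),(0,15))])
hsv=cv2.cvtColor(t,cv2.COLOR_BGR2HSV)
m=cv2.inRange(hsv,(18,40,110),(40,255,255))
for c in cv2.findContours(m,cv2.RETR_EXTERNAL,cv2.CHAIN_APPROX_NONE)[0]:
    if cv2.contourArea(c)>100:
        r=cv2.minAreaRect(c); w=[on_z("top",p,.034)for p in cv2.boxPoints(r)]
        print(r,np.round(np.mean(w,0),4),np.round(w,4).tolist())
E
```

```text
top [ 20 102 200] [[25, 78, 208], [19, 95, 134], [22, 85, 210], [22, 84, 209], [13, 161, 149]]
side [ 20  97 168] [[13, 154, 119], [19, 89, 126], [12, 152, 124], [19, 100, 165], [13, 147, 125]]
((349.2446594238281, 277.27252197265625), (29.80804443359375, 9.433753967285156), 58.392494201660156) [ 0.3481 -0.2609  0.034 ] [[0.3708, -0.2344, 0.034], [0.3824, -0.2533, 0.034], [0.3252, -0.2874, 0.034], [0.314, -0.2686, 0.034]]
((357.0135192871094, 219.41893005371094), (42.90813446044922, 19.5634765625), 9.462322235107422) [ 0.4826 -0.2833  0.034 ] [[0.4673, -0.2293, 0.034], [0.5135, -0.238, 0.034], [0.4977, -0.3378, 0.034], [0.4518, -0.3282, 0.034]]
((268.0, 215.0), (26.0, 26.0), 90.0) [ 0.4908 -0.0731  0.034 ] [[0.5216, -0.0419, 0.034], [0.5223, -0.1038, 0.034], [0.4601, -0.1039, 0.034], [0.4594, -0.0426, 0.034]]
((383.90008544921875, 169.20001220703125), (10.733125686645508, 27.280027389526367), 26.56505012512207) [ 0.6058 -0.3525  0.034 ] [[0.581, -0.3251, 0.034], [0.6423, -0.3573, 0.034], [0.6305, -0.38, 0.034], [0.5694, -0.3477, 0.034]]
((380.227294921875, 18.635101318359375), (73.99286651611328, 33.7606315612793), 0.795723557472229) [ 1.0101 -0.3614  0.034 ] [[0.962, -0.2635, 0.034], [1.0595, -0.2674, 0.034], [1.0582, -0.461, 0.034], [0.9608, -0.4538, 0.034]]
((494.0, 18.0), (36.0, 34.0), 90.0) [ 1.0146 -0.6566  0.034 ] [[1.0662, -0.6172, 0.034], [1.0669, -0.706, 0.034], [0.963, -0.6953, 0.034], [0.9622, -0.6081, 0.034]]
((22.81999969482422, 9.260000228881836), (17.44133186340332, 30.14219856262207), 79.69515228271484) [1.0289 0.5737 0.034 ] [[1.0457, 0.619, 0.034], [1.0623, 0.5425, 0.034], [1.012, 0.5287, 0.034], [0.9957, 0.6045, 0.034]]
```

View pics/crop1.png

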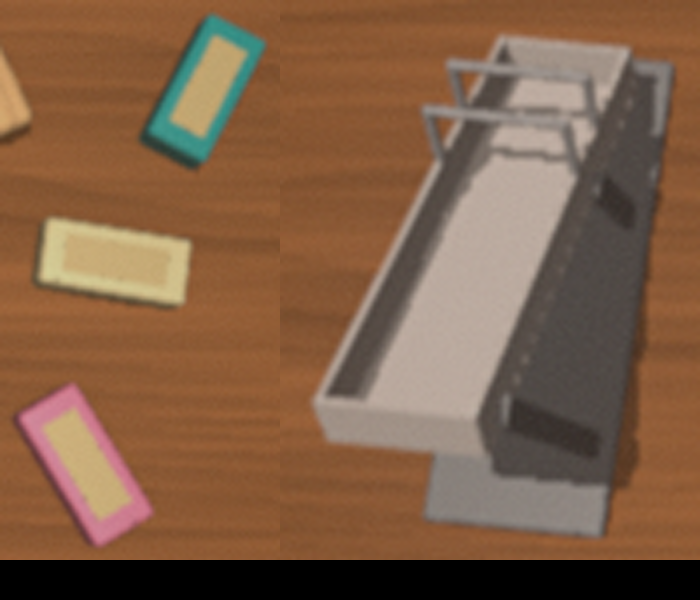

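View pics/crop2.png

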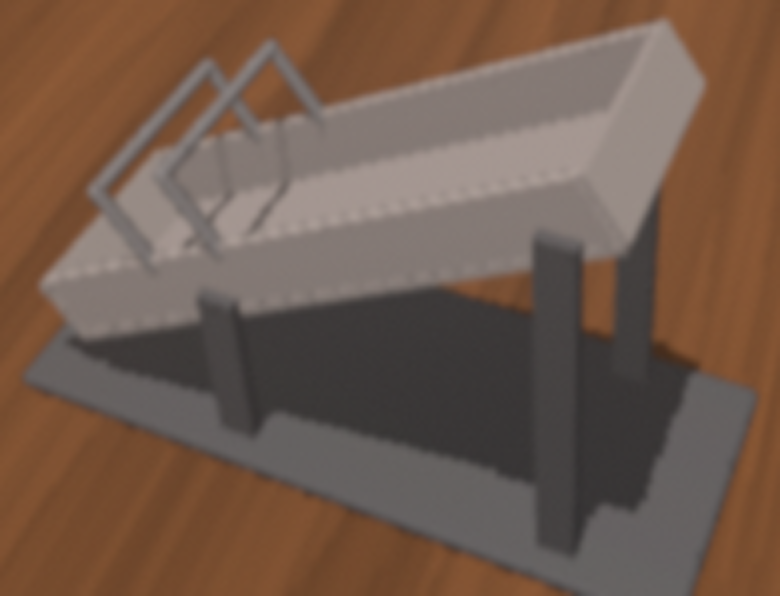

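The crop confirms the ivory bar: left panel, about (115,260), ivory rim around a tan label. The turquoise bar at (205,90) and the pink one at (85,465) are decoys. Chute rim corners are clear in both views: high end at (314,403)/(480,421) in the top crop and (664,20)/(583,178) in the side crop. Next I'll fit the chute's x, y and yaw from these corners.

Run:
```python
from h import *
from scipy.optimize import least_squares
c,s=np.cos(np.radians(33)),np.sin(np.radians(33))
P=lambda S,n,y:np.array([S*c+n*s,y,140-S*s+n*c])/1000
H,L=-88.7,204.3
cr=lambda X,Y,ox,oy:((X+.5)/4-.5+ox,(Y+.5)/4-.5+oy)
obs=[("top",P(H,30,40),cr(314-280,403,65,125)),("top",P(H,30,-40),cr(480-280,421,65,125)),
("top",P(L,28,40),cr(500-280,36,65,125)),("top",P(L,28,-40),cr(632-280,47,65,125)),
("side",P(H,30,-40),cr(664,20,100,235)),("side",P(H,30,40),cr(583,178,100,235)),("side",P(L,28,40),cr(41,283,100,235)),("side",P(L,28,-40),cr(160,150,100,235))]
T=lambda q,p:R.from_euler('z',q[2]).apply(p)+[q[0],q[1],0]
def f(q):return np.concatenate([proj(n,T(q,p))[0]-o for n,p,o in obs])
r=least_squares(f,[.45,.3,0],loss='soft_l1');print(r.x,np.degrees(r.x[2]));print(f(r.x).reshape(-1,2).round(1))
# bar: triangulate check via side view centroid
im=cv2.imread("pics/side0.png");hsv=cv2.cvtColor(im,cv2.COLOR_BGR2HSV)
print(proj("side",[.4826,-.2833,.034]),proj("side",[.4826,-.2833,.017]))
m=cv2.inRange(hsv,(16,40,80),(40,140,255))
for k in cv2.findContours(m,cv2.RETR_EXTERNAL,cv2.CHAIN_APPROX_NONE)[0]:
    x,y,w,h=cv2.boundingRect(k)
    if cv2.contourArea(k)>100 and x<290<x+w and y<180<y+h: print(x,y,w,h)
Q=r.x; yb=np.arctan2(.0979,.0155)
C=[[.4826+a*np.cos(yb)-b*np.sin(yb),-.2833+a*np.sin(yb)+b*np.cos(yb),z] for a in(-.05,.05) for b in(-.023,.023) for z in(0,.034)]
p=proj("side",C);print(p.min(0),p.max(0))
# reach
def q(yaw):return (R.from_euler('z',yaw)*R.from_euler('x',np.pi)).as_quat()
for nm,pos,yaws in(("bar",[.4826,-.2833,.02],[yb,yb+np.pi,yb-np.pi]),("mouth",T(Q,[0,0,.25]),[Q[2],Q[2]+np.pi])):
    for y in yaws:print(nm,np.round(pos,3),round(y,2),env.inverse_kinematics(pos,q(y)))
```

```text
[ 0.49372404  0.26423793 -0.09574726] -5.485913945809359
[[-0.7 -0.3]
 [-1.5 -0.4]
 [ 0.6 -0.1]
 [ 0.3  0.4]
 [ 0.8 -0.4]
 [ 0.2 -1.1]
 [ 0.1 -0. ]
 [-1.   0.8]]
[[289.35847045 170.49429039]] [[288.92829034 175.6043503 ]]
275 162 27 28
[274.81410982 161.22450767] [302.47736934 191.02112688]
bar [ 0.483 -0.283  0.02 ] 1.41 [-6.54262103e-01  5.72163409e-01  1.79125733e+00 -4.44089210e-16
  7.78171917e-01 -4.97240631e-01]
bar [ 0.483 -0.283  0.02 ] 4.56 [-6.54262103e-01  5.72163409e-01  1.79125733e+00 -4.44089210e-16
  7.78171917e-01  2.64435202e+00]
bar [ 0.483 -0.283  0.02 ] -1.73 [-6.54262103e-01  5.72163409e-01  1.79125733e+00 -4.44089210e-16
  7.78171917e-01  2.64435202e+00]
mouth [0.494 0.264 0.25 ] -0.1 [ 3.68053283e-01  2.84638965e-01  1.57304972e+00 -4.44089210e-16
  1.28390397e+00  2.03459687e+00]
mouth [0.494 0.264 0.25 ] 3.05 [ 0.36805328  0.28463896  1.57304972  0.          1.28390397 -1.10699578]
```

Both views agree: chute corner residuals are about 1 px, and the bar's side-view box matches the prediction. The bar is 46 mm wide, so the gripped fingers measure about 75 mm over their backs. That is wider than the 72 mm channel, so I'll grip high on the bar and release with the fingertips just above the walls, tilted to the slope.

```bash
cat >> h.py <<'E'
CH=np.array([.49372,.26424,-.09575]); YB=np.arctan2(.0979,.0155)
BAR=np.array([.4826,-.2833])
A=np.radians(33)
QB=(R.from_euler('z',YB)*R.from_euler('x',np.pi)).as_quat()
RC=R.from_euler('z',CH[2])*R.from_euler('y',A)
QC=(RC*R.from_euler('xz',[np.pi,np.pi])).as_quat()
def ch(s,n): return np.array([CH[0],CH[1],.140])+RC.apply([s,0,n])
E
python3 - <<'E'
from h import *
for s,n in((-.01,.12),(-.01,.03)): print(ch(s,n),env.inverse_kinematics(ch(s,n),QC))
o=env.get_obs()
env.goto(o['position']+[0,0,.08],o['orientation'])
env.goto([*BAR,.12],QB)
env.line_to([*BAR,.002],rate=.1,threshold=15)
print(env.get_obs()['position'])
env.move_gripper(0.0)
o=env.get_obs();print(o['opening'],o['finger_force'],o['t'],o['ft_force'])
env.line_to([*BAR,.33],rate=.2)
o=env.get_obs();print(o['opening'],o['finger_force'],o['t'],o['ft_force'])
E
```

```text
[0.55042903 0.25879346 0.24608686] [ 0.22063884  0.67015154  1.07760158  0.18279405  1.94108858 -1.23603232]
[0.50163604 0.26347971 0.17060651] [ 0.24122445  0.66882391  1.27570813  0.18384465  1.74399197 -1.25298878]
[ 0.48303635 -0.28363415  0.00257159]
0.04518144798450533 62.40456819534302 5.6167 [-0.03105773  0.02471358  5.68610069]
0.04527266338985755 61.820307970047 7.4083 [-1.0022769  -0.22180286 -1.8163604 ]
```

Run:
```python
from h import *
env.goto(ch(-.01,.15),QC)
env.line_to(ch(-.01,.06),rate=.12)
o=env.get_obs();print(o['opening'],o['t'],o['position']-ch(-.01,.06))
a=env.camera("top");b=env.camera("side")
f=lambda i,k:cv2.resize(i[k[0]:k[0]+200,k[1]:k[1]+200],(400,400),interpolation=cv2.INTER_CUBIC)
cv2.imwrite("pics/hover.png",np.hstack([f(a,(100,40)),f(b,(184,100))]))
```

```text
0.04542197753245209 10.2917 [ 8.58806629e-04 -1.49202868e-05  6.55234152e-04]
```

View pics/hover.png

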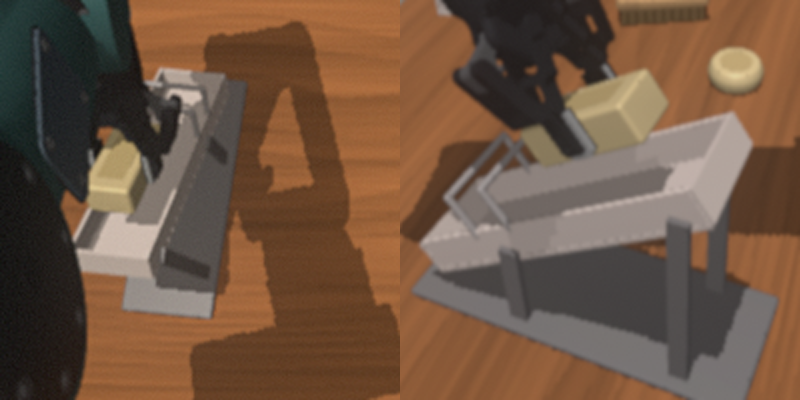

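The bar is held lengthwise, parallel to the slope and above the mouth (left panel about (115,180), right panel about (610,120)), clear of the hoops. Now I'll lower it with a force stop and release.

Run:
```python
from h import *
print(env.line_to(ch(-.013,.031),rate=.06,threshold=6))
env.dwell(.3)
env.move_gripper(.085)
o=env.get_obs();print(o['ft_force'],o['t'],o['opening'])
env.line_to(ch(-.013,.15),rate=.15)
env.goto(np.array([.48,-.0,.38]),QB)
env.dwell(.5);print(env.get_obs()['t'])
a=env.camera("top");b=env.camera("side")
f=lambda i,k:cv2.resize(i[k[0]:k[0]+200,k[1]:k[1]+200],(400,400),interpolation=cv2.INTER_CUBIC)
cv2.imwrite("pics/after.png",np.hstack([f(a,(100,40)),f(b,(184,100))]))
```

```text
False
[-0.25143873 -0.00204416  0.27156596] 11.8 0.0849193332555789
14.3833
```

View pics/after.png

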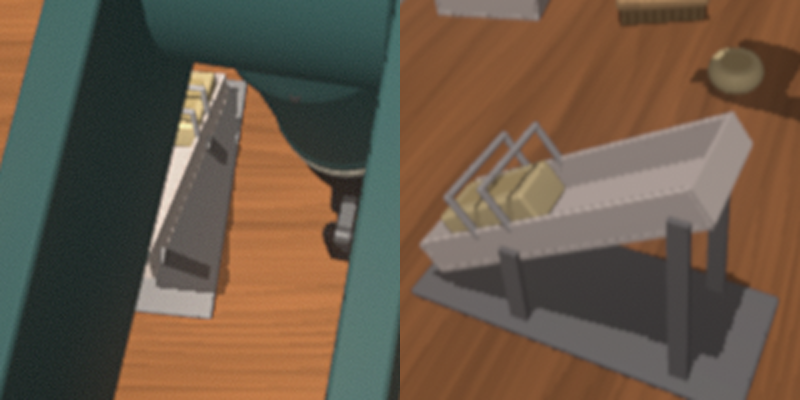

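The bar lies under both hoops at the low end (right panel about (505,195)). I'll check its position numerically against the home pose.

Run:
```python
from h import *
for y in(.023,-.023):
  for s,n in((.1,.034),(.2,.034),(.1,0)):
    p=np.array([CH[0],CH[1],.14])+RC.apply([s,y,n]); q=proj("side",p)[0]; print(y,s,n,((q-[100,184])*2).round())
b=env.camera("side")[230:310,100:200];cv2.imwrite("pics/fin.png",cv2.resize(b,None,fx=7,fy=7,interpolation=cv2.INTER_CUBIC))
```

```text
0.023 0.1 0.034 [108. 206.]
0.023 0.2 0.034 [ 32. 222.]
0.023 0.1 0 [132. 237.]
-0.023 0.1 0.034 [139. 166.]
-0.023 0.2 0.034 [ 65. 185.]
-0.023 0.1 0 [162. 197.]
```

View pics/fin.png

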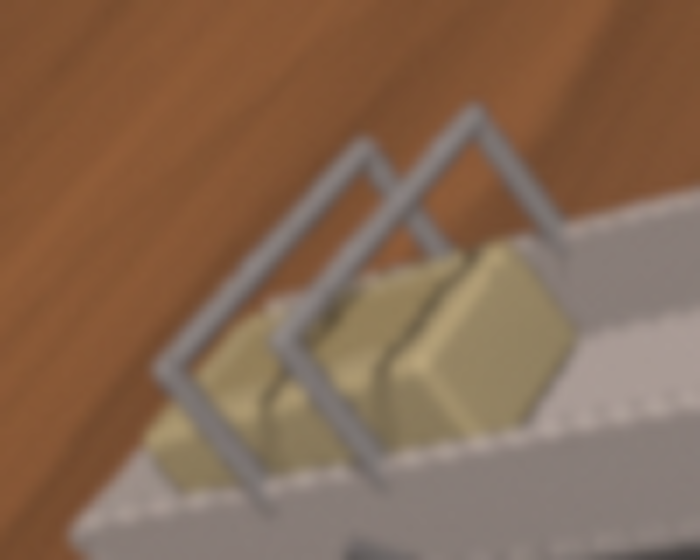

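The corners look up to about 10 mm uphill of the prediction, so I'll clear the arm and look from the top for any gap at the stop.

Run:
```python
from h import *
env.goto(np.array([.40,-.30,.36]),QB)
a=env.camera("top");b=env.camera("side");print(env.get_obs()['t'])
cv2.imwrite("pics/t2.png",a);cv2.imwrite("pics/s2.png",b)
O=np.array([CH[0],CH[1],.14])
def pr(n,s,nn,y): return proj(n,O+RC.apply([s,y,nn]))[0]
ta=cv2.resize(a[125:200,85:165],None,fx=5,fy=5,interpolation=cv2.INTER_CUBIC)
tb=cv2.resize(b[230:305,105:185],None,fx=5,fy=5,interpolation=cv2.INTER_CUBIC)
for im,n,o in((ta,"top",(85,125)),(tb,"side",(105,230))):
    k=lambda p:tuple(int(v) for v in (p-o+.5)*5)
    for s in(.1,.2):
        for y in(.023,-.023): cv2.circle(im,k(pr(n,s,.034,y)),3,(0,0,255),-1)
    for y in(.036,-.036): cv2.circle(im,k(pr(n,.2003,.028,y)),3,(255,0,0),-1)
cv2.imwrite("pics/chk.png",np.hstack([ta,tb]))
```

```text
15.8167
```

View pics/chk.png

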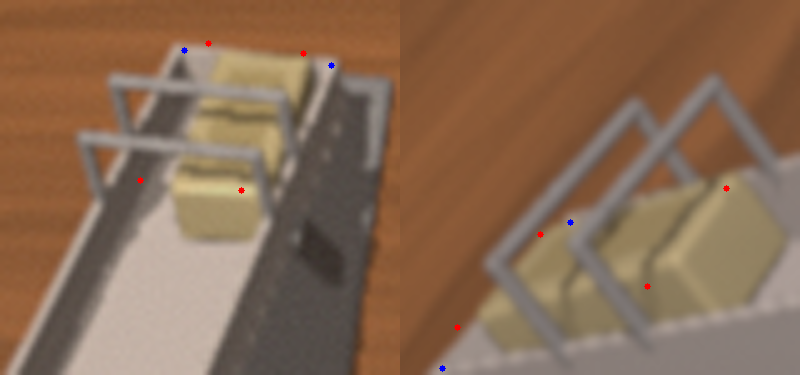

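Run:
```python
from h import *
a=cv2.imread("pics/t2.png");hsv=cv2.cvtColor(a,cv2.COLOR_BGR2HSV)
O=np.array([CH[0],CH[1],.14])
def sn(n,px,h):
    e,d=ray(n,px);e2=RC.inv().apply(e-O);d2=RC.inv().apply(d);return (e2+d2*(h-e2[2])/d2[2])*1000
print("points from crop", [sn("top",(85+x/5-.5,125+y/5-.5),.034).round(1)[:2] for x,y in((215,55),(312,58),(265,178),(172,180))])
print("end face bottom",[sn("top",(85+x/5-.5,125+y/5-.5),.003).round(1)[:2] for x,y in((182,236),(252,241))])
# straightened view on plane n=34, 3 px/mm : rows s 80..215, cols y +45..-45
P=[(90,40),(90,-40),(210,-40),(210,40)]
src=np.float32([proj("top",O+RC.apply([s/1e3,y/1e3,.034]))[0] for s,y in P])
dst=np.float32([((45-y)*4,(215-s)*4) for s,y in P])
w=cv2.warpPerspective(a,cv2.getPerspectiveTransform(src,dst),(360,560),flags=cv2.INTER_CUBIC)
# grid lines: s=200.3, 100
for s in(200.3,100.3): cv2.line(w,(0,int((215-s)*4)),(20,int((215-s)*4)),(0,0,255),1)
cv2.imwrite("pics/rect.png",w)
```

```text
points from crop [array([192.3,  17.5]), array([197.4, -28. ]), array([110. , -30.6]), array([102.4,   9.5])]
end face bottom [array([98.9,  9.3]), array([100.4, -22.7])]
```

View pics/rect.png

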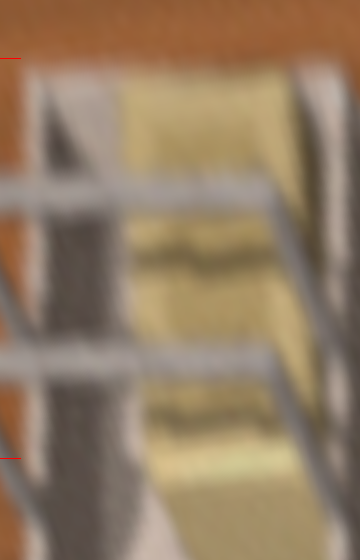

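The rectified view shows the bar's top face running from the stop (row 68, s≈198 mm) to s≈100 mm, and its uphill bottom edge is at s≈99–100 mm. That puts it fully home and flat, leaning about 4° towards the side wall.

```bash
python3 -c "
from bench import env
print(env.close_job())"
```

```text
the job is handed in; nothing more can be done
None
```

I dropped the ivory soap bar lengthwise into the chute; it slid under both hoops and rests flat against the stop, turned about 4° in the channel, and I handed the job in at about 16 s with the round soap and brush left alone.

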